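Turn the bedside carousel to bring the amber bottle to the front

ROBOT

A 6-joint arm with a two-finger parallel gripper is mounted at the origin on the work surface. World frame = base frame: x ahead of the robot, y to its left, z up, the work surface at z = 0. Lengths are in mm, angles in rad, forces in N, time in s.
With the tool pointing down it reaches from about 275 to 750 mm from the base axis. Payload 10.2 kg.
Tool frame: the origin (TCP) lies between the finger pads; the fingertips stand 11 mm ahead of it and the grasp point (between the pads) lies 8 mm behind it (ctrl.nose_length is the distance from the TCP to the fingertips, in mm); x points along the fingers, y is the direction in which the jaws open and shut, and the axes are right-handed (so a half turn about x gives the same grasp; the last joint's range is limited). The gripper opens to 85 mm and grips with 20 to 120 N. Pads are 22 mm wide; open, the fingers measure 114 mm over their backs; the gripper's body (76 mm by 85 mm) begins 54 mm behind the grasp point. The pads swing forward as they close: fully open they stand 13 mm farther back than shut.
Start: joints at [0.953, 0.313, 1.498, -0, 1.331, -0.223], TCP at [201.94, 484.615, 242.294] pointing down, gripper open.
Joint ranges: [-2.94, 2.94], [-0.97, 2.17], [0.19, 2.56], [-1.23, 4.37], [0.02, 3.11], [-2.88, 2.88]. Speed limits (rad/s): [2.39, 2.39, 3.01, 3.14, 3.14, 3.14].

INTERFACE

Orientations are given as a unit quaternion [w, x, y, z].
In Python, from rig import ctrl, capture, ticket gives the robot as it stands.
- The arm moves only by the tool step_arm, never from a script. Its argument "commands" is a list of rows, each a list of 2 entries, a list of its own where there are three numbers: the shift along the world's x, y, z normalised to -1 to 1, where 1 is 0.04 m, then the turn about the world's z normalised to -1 to 1, where 1 is 180 degrees. A call has 1 to 5 rows; each row shifts and turns the commanded pose from where the row before left it; what a row does not reach is not made up. A row lasts 1/10 s, in which the tool goes at most 50 mm and 8.59 degrees, less where a joint would pass 70% of its speed; a pose out of reach is approached as far as the arm can. A call with a number of a shift or a turn outside -1 to 1 is refused whole. A call with a gripper value outside its range is refused whole. "gripper" is the closure, from -1 (fully open) to 1 (shut), so that 0 is half open, set as the call begins (left out, the last holds). The fingers move at their own pace and stop on an object; "force" is the grip in N (left out, the last holds). Time passes only in rows, so rows that do not move let the fingers close. It gives the time, the measured TCP pose, the force and the opening at its end, in the units of the state.
- ctrl.sense(): the state, without advancing time (a new reading comes with each control period).
- capture(name): name is "scene" or "top" or "wrist"; returns a dict with "image" (420x560x3 uint8, blue, green, red), "fov_y" (degrees; the focal length in pixels is half the picture's height over the tangent of half this angle, whatever the lens; pixels are square), "cx", "cy" (the principal point, pixels), "origin" and "orientation" of the camera in the world. Camera axes: x right, y down, z forward; pixel columns grow to the right and rows downward; lengths in mm; the calibration is good to about 2 mm. A picture is of the moment at which its call begins. There is no depth.
- ticket.finish_job(): hands the job in, once; it reports no verdict.
The state is a dict: "time_s": time; "joints": joint angles; "dq": joint speeds; "tau": joint torques, N m; "eef_pos": TCP position; "ee_rot": TCP orientation; "force": force on the tool from outside, world axes, zero at the start; "wrist_torque": the same for the moment, N m; "grip_width": opening from 0.0 (shut) to 1.0 (fully open).
Only numpy, scipy, OpenCV 4.12 (cv2) and the standard library are available. Lean on these libraries where they do the work, as an engineer would, in place of code of your own. Each camera call takes 0.05 s, during which the arm holds its last target.

TASK

Gently spin the yellow bedside carousel by pushing the pegs on its rim with your fingertips until the small amber bottle stands at the front, squarely in line with the white pointer on the foot. Do not touch, lift or tip the bottle, the jar or the tin, and leave the mug and the clock alone; when done, take your hand away with the carousel at rest.

Things in the scene. Friction and masses are not known exactly. Their poses are not given: they have to be found in the camera images.
- foot: Fixed round dark-wood foot of the carousel, 190 mm across, 20 mm high, mostly hidden under the yellow disc. A white pointer sticks out of it along its own -x axis: that way is the front, roughly towards the robot but turned up to 0.6 rad either way. Origin: on the carousel's axis at table height; z up.
- pointer (a point): Tip of the white arrow-shaped pointer, 205 mm from the carousel's axis (70 mm beyond the disc's edge), 14 mm above the table. The pointer's bar is 26 mm wide, its head 56 mm; it is fixed and never turns.
- carousel: Yellow disc, 270 mm across, 16 mm thick, top 38 mm above the table. Turns either way without stops about the vertical axis through its origin (the foot's axis) and stays where left: light friction, about 1.5 N at the rim. Three wells at 0, 120 and 240 degrees from its own x axis, 58 mm out, rims 6 mm high, hold bottle, jar and tin. Origin: on the axis, underside of disc; z up; turns with the disc.
- peg (a point): Top centre of one of six upright round dark-wood push pegs fixed on the disc's rim, 14 mm across, 30 mm tall (tops 68 mm above the table), 126 mm from the axis. This one is at 30 degrees counter-clockwise from the carousel's own x axis, the others every 60 degrees on, so each well lies midway between two pegs.
- bottle: Small amber glass bottle with a dark round stopper, 42 mm across, 64 mm tall, about 0.12 kg. Loose, stands upright in one of the carousel's three wells (which one varies), centre 58 mm from the carousel's axis. Origin: centre of its underside, z up. Must not be touched.
- jar: White cream jar with a white lid, 43 mm across, 42 mm tall. Loose, stands upright in one of the carousel's three wells (which one varies), centre 58 mm from the carousel's axis. Origin: centre of its underside, z up. Must not be touched.
- tin: Blue tin with a steel lid, 42 mm across, 46 mm tall. Loose, stands upright in one of the carousel's three wells (which one varies), centre 58 mm from the carousel's axis. Origin: centre of its underside, z up. Must not be touched.
- mug: Blue mug with a handle, 76 mm across, 85 mm tall, standing loose on the table to the robot's left. Origin: centre of its underside. To be left alone.
- clock: Grey alarm clock, 45 x 85 x 81 mm high, standing loose on the table to the robot's right. Origin: centre of its underside. To be left alone.
Things that resemble listed ones, but are neither listed nor needed, are in the scene too. Leave any turquoise look-alike of the tin alone.

How it is judged (in metres and radians):
At the end, for the whole second after the job is handed in: The bottle's centre lies on the pointer's side of the axis, within 10 mm (about 10 degrees) of the pointer's centre line; bottle, jar and tin stand upright in their wells on the carousel; the carousel is at rest (y of bottle in the frame of foot between -0.01 and 0.01 m and x of bottle in the frame of foot below -0.045 m and angular speed of carousel below 0.05 rad/s and angle between each of bottle, jar, tin's own z axis and vertical below 0.15 rad and height (world z) of bottle between 0.033 and 0.043 m and horizontal distance between each of bottle, jar, tin and foot below 0.068 m and height (world z) of jar between 0.033 and 0.043 m and height (world z) of tin between 0.033 and 0.043 m); the robot touches nothing.
It fails at once if the robot touches the bottle, the jar or the tin (contact force between any of the fingers, the arm and bottle above 0.5 N or contact force between any of the fingers, the arm and jar above 0.5 N or contact force between any of the fingers, the arm and tin above 0.5 N).
It fails at once if the bottle, the jar or the tin is lifted or tipped (height (world z) of any of bottle, jar, tin above 0.055 m or angle between any of bottle, jar, tin's own z axis and vertical above 0.4 rad).
It fails at once if the mug or the clock is moved or tipped (distance of any of mug, clock from where it was at the start of the episode above 0.015 m or angle between any of mug, clock's own z axis and vertical above 0.3 rad).
It fails at once if the carousel is flung round (over 3 rad/s) (angular speed of carousel above 3 rad/s).
It also fails if it takes over 64 s, if anything falls off the work surface, if the arm or the gripper's body presses on something with over 40 N, if the wrist force passes 120 N, or if a joint passes its speed limit or range.

## Working session

There is one attempt and no reset: what is moved stays moved. The work goes in short steps, Python scripts to look and compute and a tool call to move; the robot and the scene stay as the last step left them, time stands still between calls to the robot, and variables do not carry over. Pictures are saved under pics/ and viewed, and the job is handed in when it is done.

Besides the shell and the picture viewer there is one more tool, called after "Call:" as name([rows], argument=value, ...), one row to a line, values as JSON. step_arm: Moves the arm, as the interface text tells. Its arguments: {"type":"object","properties":{"commands":{"type":"array","items":{"type":"array"}},"gripper":{"type":"number"},"force":{"type":"number"}},"required":["commands"]}

```bash
mkdir -p pics; ls
python3 - <<'E'
from rig import ctrl, capture, ticket
import cv2
print(ctrl.sense())
for n in ["scene","top"]:
    c=capture(n); cv2.imwrite(f"pics/{n}0.png",c["image"]); print(n,{k:v for k,v in c.items() if k!="image"})
E
```

```text
pics
{'time_s': 0.0, 'joints': array([ 9.52582052e-01,  3.13429497e-01,  1.49842967e+00,  1.03208070e-05,
        1.33100694e+00, -2.23412392e-01]), 'dq': array([ 1.26941033e-03,  9.36807511e-04,  5.76167469e-04, -1.02745963e-04,
       -1.33550029e-03, -8.61822625e-05]), 'tau': array([ 3.33399857e-04, -4.12242472e+01, -2.59751701e+01, -7.44745262e-05,
        4.06633975e-03, -2.78729300e-05]), 'eef_pos': array([201.79920813, 484.4045231 , 241.74835104]), 'ee_rot': array([ 0.69318703,  0.1382701 ,  0.69356135, -0.13908911]), 'force': array([-0.88245334,  0.41703038, -1.02088773]), 'wrist_torque': array([-0.02668021, -0.04611406, -0.06728365]), 'grip_width': 1.0038767290705064}
scene {'fov_y': 54.72446465916594, 'cx': 281.5976931605118, 'cy': 214.81635606986046, 'origin': array([1233.83876775, -452.17499625,  647.12126486]), 'orientation': array([-0.39836874,  0.79926855,  0.39644246, -0.2128509 ])}
top {'fov_y': 55.101023831689915, 'cx': 274.6275584772127, 'cy': 212.9128564534988, 'origin': array([ 443.17053317,    2.52354214, 1172.66230845]), 'orientation': array([ 0.04850639, -0.70071861,  0.70992326, -0.05147355])}
```

View pics/scene0.png

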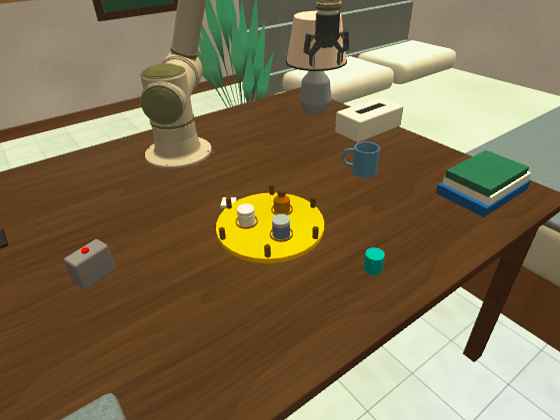

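View pics/top0.png

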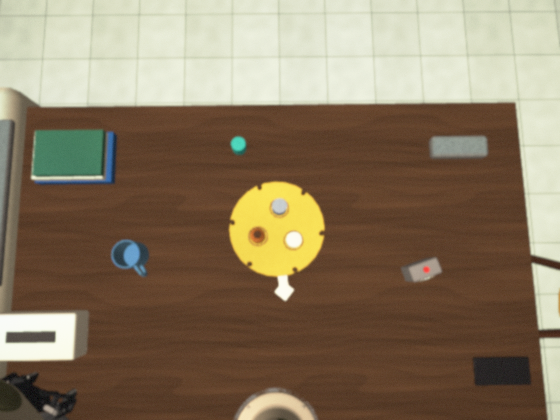

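The top view shows the disc near (277,229), the bottle near (258,236), the jar near (293,240), the tin near (279,207) and the pointer tip near (284,299). Next I'll measure these.

```bash
cat > h.py <<'E'
import numpy as np, cv2
from scipy.spatial.transform import Rotation as R
from rig import ctrl, capture, ticket
def ray(c,u,v,z):
    H=c["image"].shape[0]; f=H/2/np.tan(np.radians(c["fov_y"]/2))
    d=np.array([(u-c["cx"])/f,(v-c["cy"])/f,1.0]); q=c["orientation"]
    d=R.from_quat([q[1],q[2],q[3],q[0]]).apply(d); o=c["origin"]
    return o+d*(z-o[2])/d[2]
def proj(c,p):
    H=c["image"].shape[0]; f=H/2/np.tan(np.radians(c["fov_y"]/2)); q=c["orientation"]
    d=R.from_quat([q[1],q[2],q[3],q[0]]).inv().apply(np.array(p)-c["origin"])
    return c["cx"]+f*d[0]/d[2], c["cy"]+f*d[1]/d[2]
def blobs(m,amin=5):
    n,l,s,ce=cv2.connectedComponentsWithStats(m.astype(np.uint8))
    return sorted([(s[i,4],*ce[i].round(2)) for i in range(1,n) if s[i,4]>=amin],reverse=True)
def look(name="top"):
    c=capture(name); im=c["image"]; hsv=cv2.cvtColor(im,cv2.COLOR_BGR2HSV); h,s,v=cv2.split(hsv)
    return c,im,h,s,v
E
python3 - <<'E'
from h import *
c,im,h,s,v=look()
y=((h>20)&(h<33)&(s>150)&(v>120)).astype(np.uint8)
cs,_=cv2.findContours(y,cv2.RETR_EXTERNAL,cv2.CHAIN_APPROX_NONE); k=max(cs,key=cv2.contourArea)
hull=cv2.convexHull(k); (e,ax,an)=cv2.fitEllipse(hull); print("ell",e,ax)
P=ray(c,*e,38); print("centre",P)
pts=np.array([ray(c,*p[0],38)[:2] for p in hull]); A=np.c_[2*pts,np.ones(len(pts))]; sol=np.linalg.lstsq(A,(pts**2).sum(1),rcond=None)[0]
ctr=sol[:2]; print("circ",ctr,np.sqrt(sol[2]+ctr@ctr))
crop=im[170:310,220:335]; cv2.imwrite("pics/crop0.png",cv2.resize(crop,None,fx=5,fy=4.2,interpolation=cv2.INTER_CUBIC)) if 0 else cv2.imwrite("pics/crop0.png",cv2.resize(crop,None,fx=4.2,fy=4.2,interpolation=cv2.INTER_CUBIC))
w=(s<60)&(v>150); print("white",[b for b in blobs(w[170:310,220:335])])
am=((h<18)&(s>130)&(v>60)); print("amber",[b for b in blobs(am[170:270,235:320])])
E
```

```text
ell (276.3372802734375, 228.57740783691406) (94.68390655517578, 95.04170989990234)
centre [559.92294424  -7.57425695  38.        ]
circ [562.16952623  -7.65008716] 134.6304775291248
white [(np.int32(307), np.float64(63.43), np.float64(118.06)), (np.int32(189), np.float64(73.48), np.float64(69.04)), (np.int32(174), np.float64(58.94), np.float64(35.67))]
amber [(np.int32(1494), np.float64(42.67), np.float64(10.02)), (np.int32(175), np.float64(21.94), np.float64(64.79)), (np.int32(122), np.float64(5.32), np.float64(94.46)), (np.int32(121), np.float64(79.37), np.float64(93.81))]
```

View pics/crop0.png

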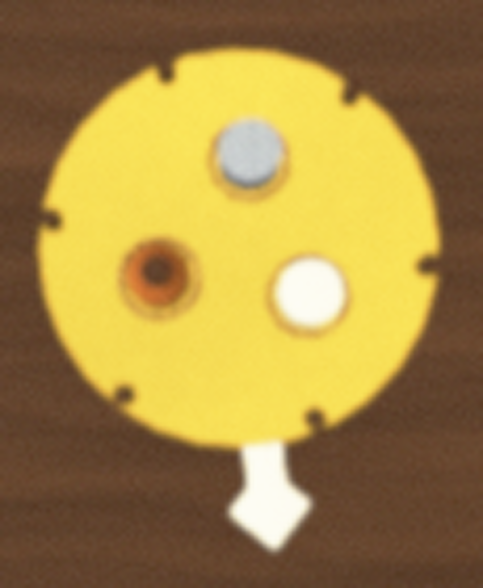

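```bash
cat >> h.py <<'E'
CT=np.array([561.5,-7.6])
def measure(c,im,h,s,v):
    def at(u,vv,z):
        p=ray(c,u,vv,z)[:2]; d=p-CT; return p.round(1),round(float(np.hypot(*d)),1),round(float(np.degrees(np.arctan2(d[1],d[0])))%360,1)
    y=((h>20)&(h<33)&(s>150)&(v>120)).astype(np.uint8)
    cs,_=cv2.findContours(y,cv2.RETR_EXTERNAL,cv2.CHAIN_APPROX_NONE); k=max(cs,key=cv2.contourArea)
    disc=np.zeros_like(y); cv2.drawContours(disc,[cv2.convexHull(k)],-1,1,-1)
    disc=cv2.dilate(disc,np.ones((3,3)))
    dark=(v<110)&(s>60)
    out={}
    g=blobs((disc>0)&(v<100),3)
    out["dark"]=[(b[0],)+at(b[1],b[2],60) for b in g]
    g=blobs((disc>0)&(s<70)&(v>100),60); out["light"]=[(b[0],)+at(b[1],b[2],82) for b in g]
    g=blobs((disc>0)&(h<17)&(s>130)&(v>60),30); out["amber"]=[(b[0],)+at(b[1],b[2],75) for b in g]
    g=blobs((disc==0)&(s<60)&(v>150)&(np.hypot(np.indices(v.shape)[1]-283,np.indices(v.shape)[0]-290)<40),60); out["ptr"]=[(b[0],)+at(b[1],b[2],14) for b in g]
    return out
E
python3 - <<'E'
from h import *
r=look()
for k,v in measure(*r).items(): print(k,*v,sep="\n ")
c,im,h,s,v=r
m=((s<60)&(v>150)).astype(np.uint8); m[:277]=0; m[310:]=0; m[:,:260]=0; m[:,310:]=0
ys,xs=np.nonzero(m); 
P=np.array([ray(c,x,y,14)[:2] for x,y in zip(xs,ys)]); d=P-CT
print("tip",P[np.argmax(-d[:,0])],"r max",np.hypot(*d.T).max(),"ang of mean",np.degrees(np.arctan2(*d.mean(0)[::-1])))
E
```

```text
dark
 (np.int32(11), array([543. ,  46.7]), 57.3, 108.8)
 (np.int32(9), array([683.9,  39.8]), 131.3, 21.1)
 (np.int32(4), array([666.4, -88.9]), 132.7, 322.2)
 (np.int32(3), array([578.7, 125. ]), 133.7, 82.6)
light
 (np.int32(195), array([526.4, -53.4]), 57.8, 232.5)
 (np.int32(187), array([617.9, -15.2]), 56.9, 352.3)
amber
 (np.int32(164), array([539.7,  46.6]), 58.4, 111.9)
ptr
 (np.int32(300), array([392.2, -25.6]), 170.3, 186.1)
tip [359.67894968 -32.23338419] r max 203.31881360996826 ang of mean -173.9546034991681
```

Run:
```python
from h import *
q=ctrl.sense()["ee_rot"]; print(R.from_quat([q[1],q[2],q[3],q[0]]).as_matrix().round(3), ctrl.nose_length)
for a in (118,122,125):
  print(a,CT+130*np.array([np.cos(np.radians(a)),np.sin(np.radians(a))]))
```

```text
[[-0.     0.385  0.923]
 [-0.001  0.923 -0.385]
 [-1.    -0.001 -0.   ]] 11.0
118 [500.46869684 107.18318707]
122 [492.61049565 102.6462525 ]
125 [486.93506327  98.88976576]
```

Call:
step_arm([
  [[0.5, -1, 0], 0],
  [[0.5, -1, 0], 0],
  [[0.5, -1, 0], 0],
  [[0.5, -1, 0], 0],
  [[0.5, -1, 0], 0],
], gripper=1)

```text
time_s: 0.7
eef_pos: [302.2, 283.0, 242.3]
ee_rot: [0.693, 0.139, 0.693, -0.139]
force: [1.4, -0.0, -1.0]
grip_width: 0.139
```

Call:
step_arm([
  [[0.95, -0.9, 0], -0.025],
  [[0.95, -0.9, 0], -0.025],
  [[0.95, -0.9, 0], -0.025],
  [[0.95, -0.9, 0], -0.025],
  [[0.95, -0.9, 0], -0.025],
])

```text
time_s: 1.2
eef_pos: [484.6, 110.8, 242.3]
ee_rot: [0.653, 0.273, 0.652, -0.272]
force: [1.0, 0.1, -0.3]
grip_width: 0.001
```

Call:
step_arm([
  [[0, 0, -0.5], 0],
  [[0, 0, -0.5], 0],
  [[0, 0, -0.5], 0],
  [[0, 0, -0.5], 0],
  [[0, 0, 0], 0],
])

```text
time_s: 1.7
eef_pos: [482.2, 112.6, 160.1]
ee_rot: [0.651, 0.271, 0.655, -0.272]
force: [0.5, -0.5, 0.8]
grip_width: 0.001
```

Run:
```python
from h import *
s=ctrl.sense(); print(s["eef_pos"],s["grip_width"],ctrl.nose_length,s["joints"])
for n in ("scene","top"):
  c=capture(n); im=c["image"]; cv2.imwrite(f"pics/{n}1.png",im)
im=cv2.resize(capture("scene")["image"][100:300,170:380],None,fx=2.8,fy=2.8); cv2.imwrite("pics/sc1.png",im)
```

```text
[482.17449384 112.6190603  160.11495953] 0.0010976013851918816 11.0 [-7.64398973e-03  3.33671426e-01  1.69761379e+00  6.70551512e-06
  1.11525997e+00 -7.90810391e-01]
```

View pics/sc1.png

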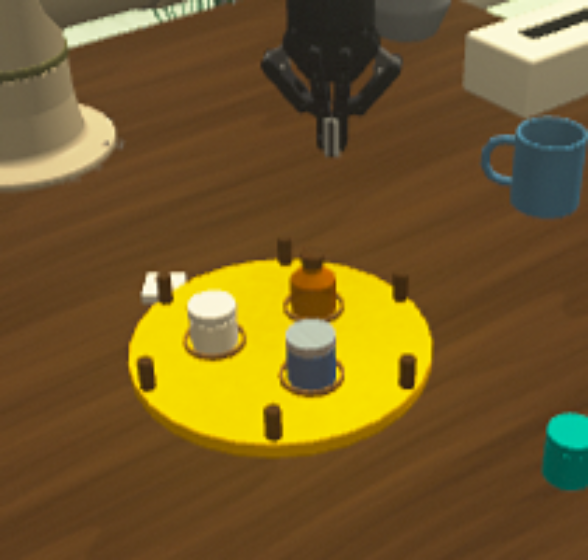

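View pics/top1.png

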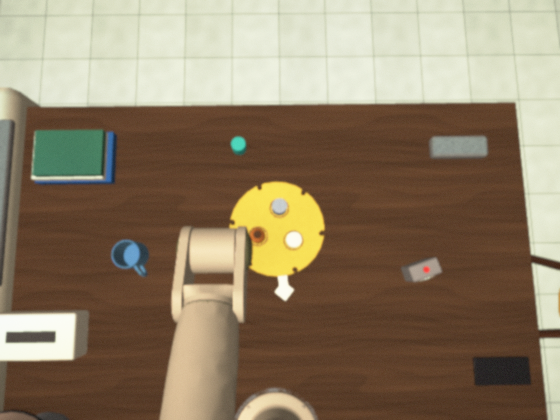

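Call:
step_arm([
  [[0.1, -0.1, -0.5], 0],
  [[0.15, -0.1, -0.5], 0],
  [[0, 0, -0.5], 0],
  [[0, 0, -0.5], 0],
  [[0, 0, 0], 0],
])

```text
time_s: 2.35
eef_pos: [492.8, 104.7, 81.4]
ee_rot: [0.652, 0.271, 0.654, -0.272]
force: [0.6, 0.9, 0.5]
grip_width: -0.003
```

Call:
step_arm([
  [[0, -0.05, -0.25], 0],
  [[0, 0, -0.25], 0],
  [[0, 0, 0], 0],
])

```text
time_s: 2.65
eef_pos: [493.0, 102.6, 61.6]
ee_rot: [0.653, 0.271, 0.653, -0.271]
force: [0.2, 0.4, 0.2]
grip_width: -0.002
```

Run:
```python
from h import *
s=ctrl.sense(); p=s["eef_pos"][:2]-CT; print(s["eef_pos"],s["force"],np.hypot(*p),np.degrees(np.arctan2(p[1],p[0])))
im=cv2.resize(capture("scene")["image"][100:300,170:380],None,fx=2.8,fy=2.8); cv2.imwrite("pics/sc2.png",im)
a0=np.degrees(np.arctan2(p[1],p[0]))
prev=s["eef_pos"][:2]
for a in np.arange(a0+5,a0+91,5):
  t=CT+130*np.array([np.cos(np.radians(a)),np.sin(np.radians(a))]); print(round(a,1),t.round(1),((t-prev)/40).round(3)); prev=t
```

```text
[493.04369264 102.63555889  61.64000748] [0.16153895 0.41107688 0.1881397 ] 129.76187598918926 121.84029049978939
126.8 [483.6  96.4] [-0.237 -0.155]
131.8 [474.8  89.3] [-0.219 -0.18 ]
136.8 [466.7  81.3] [-0.203 -0.198]
141.8 [459.3  72.7] [-0.185 -0.215]
146.8 [452.7  63.5] [-0.165 -0.23 ]
151.8 [446.9  53.8] [-0.145 -0.244]
156.8 [442.   43.5] [-0.123 -0.256]
161.8 [438.   32.9] [-0.1   -0.265]
166.8 [434.9  22. ] [-0.077 -0.273]
171.8 [432.8  10.9] [-0.052 -0.279]
176.8 [ 4.317e+02 -4.000e-01] [-0.028 -0.282]
181.8 [431.6 -11.8] [-0.003 -0.284]
186.8 [432.4 -23.1] [ 0.021 -0.283]
191.8 [434.3 -34.3] [ 0.046 -0.28 ]
196.8 [437.1 -45.3] [ 0.07  -0.275]
201.8 [440.8 -56. ] [ 0.094 -0.268]
206.8 [445.5 -66.3] [ 0.117 -0.258]
211.8 [451.1 -76.2] [ 0.139 -0.247]
```

View pics/sc2.png

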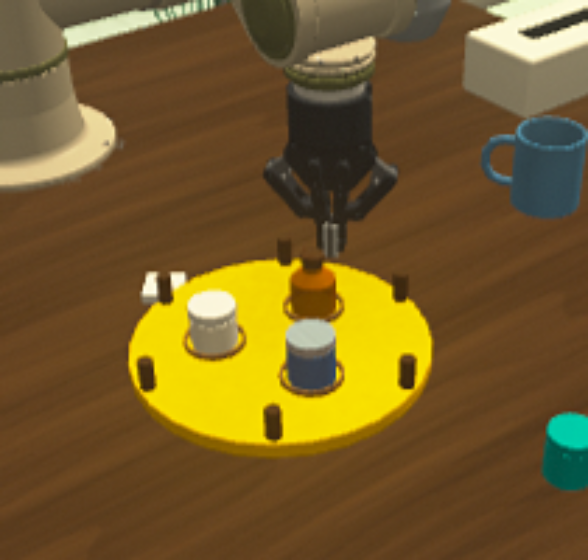

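Call:
step_arm([
  [[-0.24, -0.155, 0], 0.028],
  [[-0.22, -0.18, 0], 0.028],
  [[-0.2, -0.2, 0], 0.028],
  [[-0.185, -0.215, 0], 0.028],
  [[-0.165, -0.23, 0], 0.028],
])

```text
time_s: 3.2
eef_pos: [453.0, 63.4, 62.9]
ee_rot: [0.697, 0.121, 0.696, -0.121]
force: [0.3, 2.3, 0.6]
grip_width: -0.002
```

Run:
```python
from h import *
s=ctrl.sense(); p=s["eef_pos"][:2]-CT; print(s["eef_pos"],s["force"],np.hypot(*p),np.degrees(np.arctan2(p[1],p[0])))
im=cv2.resize(capture("scene")["image"][100:300,170:380],None,fx=2.8,fy=2.8); cv2.imwrite("pics/sc3.png",im)
```

```text
[452.98184714  63.42490199  62.85304917] [0.31297896 2.25905493 0.55115343] 129.69474238868827 146.79533761952013
```

View pics/sc3.png

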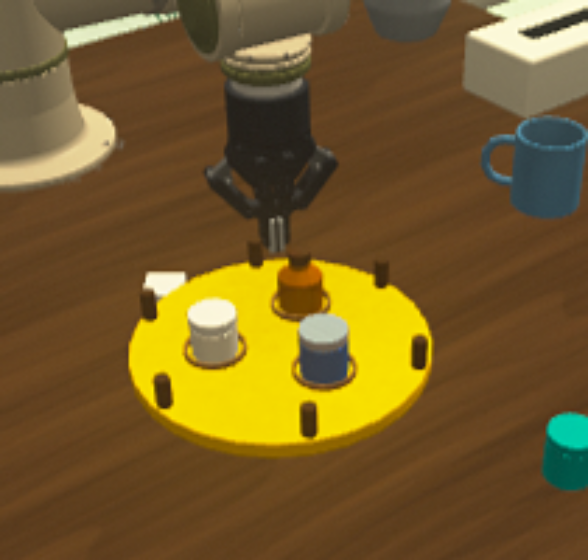

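The disc is turning counter-clockwise, pushed at the peg with about 2 N, and the bottle is clear. I'll carry on.

Call:
step_arm([
  [[-0.145, -0.244, 0], 0.028],
  [[-0.123, -0.256, 0], 0.028],
  [[-0.1, -0.265, 0], 0.028],
  [[-0.077, -0.273, 0], 0.028],
  [[-0.052, -0.279, 0], 0.028],
])

```text
time_s: 3.75
eef_pos: [433.3, 10.7, 62.8]
ee_rot: [0.706, -0.033, 0.706, 0.033]
force: [-0.4, 1.9, 0.3]
grip_width: -0.002
```

Call:
step_arm([
  [[-0.028, -0.282, 0], 0.028],
  [[0, -0.284, 0], 0.028],
  [[0.021, -0.283, 0], 0.028],
  [[0.046, -0.28, 0], 0.028],
  [[0, 0, 0], 0],
])

```text
time_s: 4.25
eef_pos: [435.4, -35.2, 62.7]
ee_rot: [0.69, -0.155, 0.69, 0.155]
force: [0.1, -0.3, 0.1]
grip_width: 0.006
```

Run:
```python
from h import *
s=ctrl.sense(); p=s["eef_pos"][:2]-CT; print(s["eef_pos"],s["force"],np.hypot(*p),np.degrees(np.arctan2(p[1],p[0])))
r=look()
for k,v in measure(*r).items(): print(k,*v,sep="\n ")
cv2.imwrite("pics/top4.png",r[1])
im=cv2.resize(capture("scene")["image"][100:300,170:380],None,fx=2.8,fy=2.8); cv2.imwrite("pics/sc4.png",im)
```

```text
[435.39583772 -35.16103982  62.74268673] [ 0.12128527 -0.34002884  0.0905735 ] 129.08086868180735 -167.67142617185428
dark
 (np.int32(8), array([681.7,  38.4]), 128.7, 20.9)
 (np.int32(4), array([661.4, -87.4]), 127.9, 321.4)
 (np.int32(4), array([582.7, 124.8]), 134.0, 80.9)
 (np.int32(3), array([ 542.7, -140.3]), 134.0, 261.9)
light
 (np.int32(197), array([582.2, -61.4]), 57.7, 291.0)
 (np.int32(189), array([597.2,  36.7]), 56.9, 51.2)
amber
 (np.int32(70), array([512.2,   1.9]), 50.2, 169.1)
ptr
 (np.int32(185), array([423.1, -45.2]), 143.4, 195.2)
```

View pics/sc4.png

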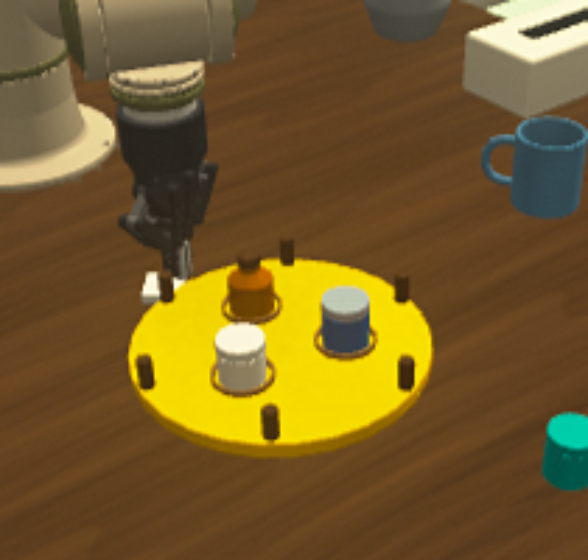

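View pics/top4.png

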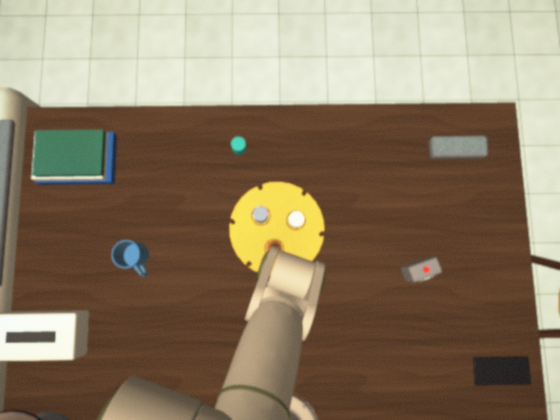

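Run:
```python
import numpy as np
from h import CT
prev=np.array([435.4,-35.2])
for a in (195,198,201,204,206,208):
  t=CT+129.5*np.array([np.cos(np.radians(a)),np.sin(np.radians(a))]); print(a,t.round(1),((t-prev)/40).round(3)); prev=t
```

```text
195 [436.4 -41.1] [ 0.025 -0.148]
198 [438.3 -47.6] [ 0.048 -0.163]
201 [440.6 -54. ] [ 0.057 -0.16 ]
204 [443.2 -60.3] [ 0.065 -0.157]
206 [445.1 -64.4] [ 0.048 -0.102]
208 [447.2 -68.4] [ 0.051 -0.101]
```

Call:
step_arm([
  [[0.025, -0.15, 0], 0.016],
  [[0.05, -0.16, 0], 0.016],
  [[0.06, -0.16, 0], 0.016],
  [[0.065, -0.155, 0], 0.016],
  [[0, 0, 0], 0],
])

```text
time_s: 4.85
eef_pos: [443.0, -59.3, 62.4]
ee_rot: [0.671, -0.224, 0.671, 0.223]
force: [0.4, -0.7, 0.2]
grip_width: -0.006
```

Run:
```python
from h import *
s=ctrl.sense(); p=s["eef_pos"][:2]-CT; print(s["eef_pos"],s["force"],np.hypot(*p),np.degrees(np.arctan2(p[1],p[0]))%360)
r=look()
for k,v in measure(*r).items(): print(k,*v,sep="\n ")
```

```text
[443.01720661 -59.27611569  62.41766629] [ 0.38694731 -0.72809822  0.15534114] 129.26172388616706 203.56436003111813
dark
 (np.int32(9), array([507.5, -11. ]), 54.1, 183.6)
 (np.int32(9), array([671.4,  60.2]), 129.1, 31.7)
 (np.int32(5), array([678.6, -69.6]), 132.5, 332.1)
light
 (np.int32(197), array([591.4, -56.5]), 57.3, 301.5)
 (np.int32(189), array([588.5,  42.7]), 57.1, 61.8)
 (np.int32(87), array([459.3, -43. ]), 108.1, 199.1)
amber
 (np.int32(80), array([509.1,  -3.5]), 52.6, 175.5)
ptr
 (np.int32(188), array([431.4, -81.4]), 149.6, 209.6)
```

Call:
step_arm([
  [[0.06, -0.13, 0], 0.014],
  [[0.065, -0.125, 0], 0.014],
  [[0, 0, 0], 0],
  [[0, 0, 0], 0],
])

```text
time_s: 5.3
eef_pos: [447.7, -69.1, 62.3]
ee_rot: [0.66, -0.253, 0.66, 0.253]
force: [0.1, -0.2, -0.3]
grip_width: -0.003
```

Run:
```python
from h import *
s=ctrl.sense(); p=s["eef_pos"][:2]-CT; print(s["eef_pos"],s["force"],np.hypot(*p),np.degrees(np.arctan2(p[1],p[0]))%360)
r=look()
for k,v in measure(*r).items(): print(k,*v,sep="\n ")
```

```text
[447.65798947 -69.1072639   62.3141471 ] [ 0.09963939 -0.16834568 -0.26216933] 129.39531240933056 208.38173938389758
dark
 (np.int32(7), array([681.3, -58.1]), 130.0, 337.1)
 (np.int32(5), array([ 577.2, -137.1]), 130.4, 276.9)
 (np.int32(3), array([506.5, -16.8]), 55.8, 189.5)
light
 (np.int32(195), array([595.6, -53.8]), 57.4, 306.4)
 (np.int32(189), array([584.1,  44.9]), 57.2, 66.7)
 (np.int32(84), array([466.1, -55.1]), 106.6, 206.5)
amber
 (np.int32(92), array([507.6,  -8.8]), 53.9, 181.3)
ptr
 (np.int32(185), array([438.3, -92.9]), 149.8, 214.7)
```

Call:
step_arm([
  [[-0.15, 0.2, 0], 0],
  [[-0.25, 0.05, 0.1], 0],
  [[-0.1, 0, 0.8], 0],
  [[-0.1, 0, 0.9], 0],
  [[-0.3, 0, 0.9], 0],
])

```text
time_s: 5.85
eef_pos: [410.8, -59.0, 171.7]
ee_rot: [0.66, -0.253, 0.66, 0.253]
force: [-0.7, -0.2, 0.7]
grip_width: 0.001
```

Call:
step_arm([
  [[-0.5, 0.9, 0.9], 0],
  [[-0.5, 0.9, 0.9], 0],
  [[-0.5, 0.9, 0], 0],
  [[-0.5, 0.9, 0], 0],
  [[-0.5, 0.9, 0], 0],
])

```text
time_s: 6.35
eef_pos: [313.2, 115.4, 236.2]
ee_rot: [0.661, -0.253, 0.66, 0.253]
force: [0.7, 1.0, -0.6]
grip_width: 0.002
```

Call:
step_arm([
  [[0, 0.9, 0], 0],
  [[0, 0.9, 0], 0],
  [[0, 0.5, 0], 0],
  [[0, 0, 0], 0],
])

```text
time_s: 6.75
eef_pos: [313.9, 207.8, 236.0]
ee_rot: [0.66, -0.254, 0.66, 0.255]
force: [-0.5, -0.8, -0.2]
grip_width: -0.004
```

Run:
```python
from h import *
s=ctrl.sense(); print(s["eef_pos"],s["force"])
r=look(); c,im,h,s,v=r
for k,vv in measure(*r).items(): print(k,*vv,sep="\n ")
crop=im[170:310,200:355]; cv2.imwrite("pics/crop5.png",cv2.resize(crop,None,fx=4.2,fy=4.2,interpolation=cv2.INTER_CUBIC))
cv2.imwrite("pics/scene5.png",capture("scene")["image"])
m=((s<60)&(v>150)).astype(np.uint8); m[:277]=0; m[310:]=0; m[:,:260]=0; m[:,310:]=0
ys,xs=np.nonzero(m); P=np.array([ray(c,x,y,14)[:2] for x,y in zip(xs,ys)]); d=P-CT
print("ptr n",len(P),"mean ang",np.degrees(np.arctan2(*d.mean(0)[::-1]))%360)
```

```text
[313.88597361 207.75177036 235.98144961] [-0.5423026  -0.81835541 -0.15658515]
dark
 (np.int32(7), array([680.5, -58.1]), 129.2, 337.0)
 (np.int32(7), array([505.7, -17.9]), 56.8, 190.5)
 (np.int32(5), array([ 577.2, -137.1]), 130.4, 276.9)
light
 (np.int32(196), array([595.7, -53.8]), 57.5, 306.5)
 (np.int32(189), array([584.1,  44.9]), 57.2, 66.7)
amber
 (np.int32(154), array([504.3, -13.9]), 57.6, 186.3)
ptr
 (np.int32(296), array([391.6, -25.8]), 170.8, 186.1)
ptr n 299 mean ang 186.07298514865533
```

View pics/crop5.png

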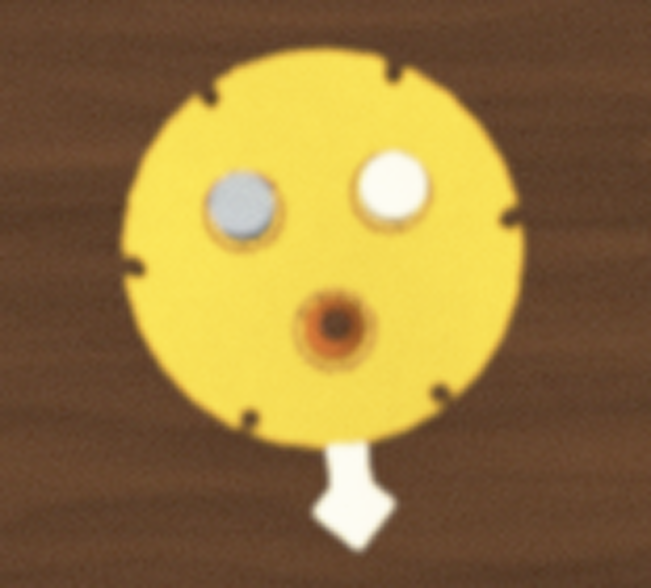

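View pics/scene5.png

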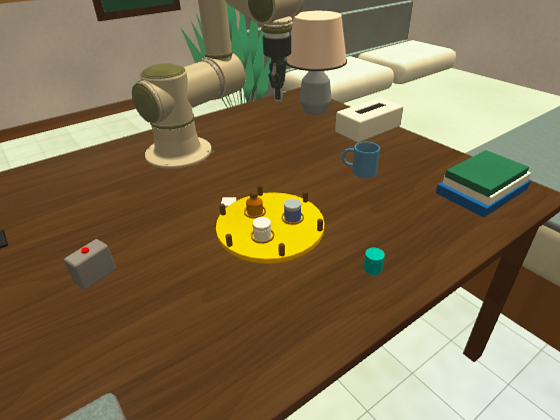

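The crop shows the bottle in front at (335,325), in line with the pointer, whose tip is at (358,550). Measured angles are 186.3° for the bottle and 186.1° for the pointer. The pictures show all three items upright in their wells and the hand well away, so I'm handing in.

```bash
python3 -c "
from rig import ticket
print(ticket.finish_job())"
```

```text
the job is handed in; nothing more can be done
None
```

The small amber bottle now stands at the front of the carousel, in line with the white pointer, and the job is handed in (no verdict is reported). I closed the fingers, lowered them between two rim pegs and pushed one peg slowly counter-clockwise, about 74° in four short pushes. Then I backed off, lifted and moved the hand clear, at about 6.8 s on the robot's clock.

- **Alignment:** in the last pictures the bottle is at 186.3° about the axis and the pointer at 186.1°. The jar and tin positions put the bottle at about 186.6°. That is under 1 mm off the centre line, with about 1–2 mm of uncertainty in where the axis is.
- **At rest:** the disc did not shift by more than about 0.1° between the picture before I pulled the hand away and the one after.
- **Other items:** bottle, jar and tin stand upright in their wells. The mug, clock and turquoise look-alike look unmoved in the final picture.
- **Forces:** the highest tool force shown was about 2.3 N, while pushing the peg.

No check failed. While the arm hid part of the bottle and pointer, their direct readings were off by several degrees, so I used the jar and tin for those steps. The bottle and pointer readings agreed again once the hand was away.

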